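# Fit the slicing insert into the vegetable slicer box

### The arm

A 7-joint arm with a two-finger parallel gripper is mounted at the origin on the work surface. World frame = base frame: x ahead of the robot, y to its left, z up, the work surface at z = 0. Lengths are in m, angles in rad, forces in N, time in s.
With the tool pointing down it reaches from about 0.425 to 0.875 m from the base axis. Payload 8.4 kg.
Tool frame: the origin (TCP) lies midway between the tips of the shut fingers; the grasp point (between the pads) lies 19 mm behind it; z points along the fingers, y is the line along which they close (so a half turn about z gives the same grasp; the last joint's range is limited). The gripper opens to 87 mm and grips with 3 to 60 N. Pads are 19 mm wide; open, the fingers measure 117 mm over their backs; the gripper's body (75 mm by 190 mm) begins 51 mm behind the grasp point.
Start: joints at [-1.351, 0.333, 0.04, 1.465, -0.013, 1.343, -0.059], TCP at [0.204, 0.617, 0.223] pointing down, gripper open.
Joint ranges: [-2.58, 2.58], [-0.38, 2.09], [-1.3, 1.39], [0.25, 2.4], [-1.5, 4.64], [0.08, 2.09], [-2.65, 2.65]. Speed limits (rad/s): [2.22, 2.22, 2.79, 2.79, 3.14, 3.14, 3.14].

### API

Orientations are given as a unit quaternion [w, x, y, z].
In Python, from plant import state, snapshot, hand_in gives the robot as it stands. The module is installed in compiled form; this text tells all that it offers.
- The arm moves only by the tool move_arm, never from a script. Its argument "moves" is text: rows parted by semicolons, each of 7 numbers parted by spaces: the shift along the tool's x, y, z in mm, then the turn, a rotation vector about the tool's x, y, z in degrees, then the gripper command: -1 is shut, 1 is fully open, values between are in proportion. In form: x y z ax ay az hand; .... A call has 1 to 5 rows; each row shifts and turns the commanded pose from where the row before left it, along the tool's axes as they then stand; what a row does not reach is not made up. A row lasts 1/12 s, in which the tool goes at most 41.7 mm and 7.16 degrees, less where a joint would pass 70% of its speed; a pose out of reach is approached as far as the arm can. A call with a gripper value outside its range is refused whole. The fingers move at their own pace and stop on an object; "squeeze" is the grip in N (left out, the last holds). Time passes only in rows, so rows that do not move let the fingers close. It gives the time, the measured TCP pose, the force, the opening and the grip force at its end, in the units of the state.
- state(): the state, without advancing time (a new reading comes with each control period).
- snapshot(name): name is "scene" or "side" or "wrist"; returns a dict with "img" (480x640x3 uint8, red, green, blue), "fov_y" (degrees; the focal length in pixels is half the picture's height over the tangent of half this angle, whatever the lens; pixels are square), "cx", "cy" (the principal point, pixels), "rvec" (rotation vector, rad) and "tvec" (3), from world to camera coordinates, as OpenCV has them. Camera axes: x right, y down, z forward; pixel columns grow to the right and rows downward; lengths in m; the calibration is good to about 2 mm. The wrist camera is an equidistant fisheye: a pixel r from the principal point sees the ray r / f radians off the axis. A picture is of the moment at which its call begins. There is no depth.
- hand_in(): hands the job in; it is judged then, once.
The state is a dict: "time": time; "qpos": joint angles; "qd": joint speeds; "tau": joint torques, N m; "ee_pos": TCP position; "ee_rot": TCP orientation; "wrist_force": force on the tool from outside, world axes, zero at the start; "wrist_torque": the same for the moment, N m; "opening": opening from 0.0 (shut) to 1.0 (fully open); "gripper_force": force on a finger pad.
Only numpy, scipy, OpenCV 4.12 (cv2) and the standard library are available. Lean on these libraries where they do the work, as an engineer would, in place of code of your own. Each camera call takes 0.05 s, during which the arm holds its last target. There are 200 camera calls.

### The job

Get the vegetable slicer ready for the radishes: take the slicing insert (green handle, single slanting blade), hook its tongue under the green lip of the white box, then swing the handle end down until the insert lies flat and fully home on the ledge inside the box, and let go. Leave the orange grater insert where it is.

Things in the scene. Friction and masses are not known exactly. Their poses are not given: they have to be found in the camera images.
- slicer_handle (a point): Centre of the slicing insert's green handle: upright block 28 x 28 mm, 54 mm tall, this point 33 mm above the underside of its black plate (6 mm thick, a single slanting steel blade). Insert 180 mm long (x), 90 wide (y), 0.1 to 0.2 kg, loose, flat on the counter. The green tongue is its -x end, edge 120 mm from here; the plate's other end is 60 mm along +x. z is up from the plate.
- slicer_tongue (a point): Middle of the end edge of the slicing insert's green tongue (30 mm long, 70 mm wide, 6 mm thick), half-way through the thickness, 3 mm above the underside. Axes as the insert: x runs from the tongue towards the handle.
- box_lip (a point): Middle of the free edge of the box's green lip, at its underside. x runs level along the box away from the lip end, y across, z up. The lip is 6 mm thick, as wide as the box and covers the well from here back to the end wall's inner face, 24 mm along -x. The ledge on which the insert lies is 22 mm below this point. The well's far end wall is 168 mm along +x.
- slicer_box: White collecting box, fixed on the counter, outside 208 x 126 mm; origin under its centre, axes as the lip's; lip at its -x end. Open well 192 x 110 mm inside walls 8 mm thick. A ledge runs round inside, top 55 mm above the counter (20 mm wide, 42 at the lip end). Side rims 63 mm high, rim at the +x end 69 mm, lip's underside 77 mm, its top 83 mm.
- grater_handle (a point): Centre of the orange handle of the grating insert, the wrong one: same size, shape and axes as the slicing insert, but handle and tongue are orange and it has a steel panel of round holes. Starts flat on the counter.

How it is judged:
On the way:
1. the tongue is under the lip while the insert still slopes, its handle end up (x of slicer_tongue in the frame of box_lip between -0.03 and -0.006 m and z of slicer_tongue in the frame of box_lip between -0.03 and 0 m and y of slicer_tongue in the frame of box_lip between -0.022 and 0.022 m and angle between slicer_handle's own z axis and vertical above 0.1 rad and z of slicer_handle in the frame of box_lip above 0.022 m), for 0.1 s.
At the end, for the whole second after the job is handed in: The slicing insert lies flat (within 3.5 degrees) on the ledge inside the box, its handle less than 7 mm above its seated height, its tongue at least 6 mm under the lip and within 22 mm of the lip's middle sideways, in line with the box within 10 degrees, and released (x of slicer_tongue in the frame of box_lip between -0.03 and -0.006 m and z of slicer_tongue in the frame of box_lip between -0.03 and 0 m and y of slicer_tongue in the frame of box_lip between -0.022 and 0.022 m and angle between slicer_handle's own z axis and vertical below 0.06 rad and z of slicer_handle in the frame of box_lip between 0 and 0.018 m and angle between the x axis of slicer_handle and the x axis of box_lip, either way round below 0.17 rad); the robot touches nothing.
It fails at once if the orange grater insert is moved by more than 30 mm (distance of grater_handle from where it was at the start of the episode above 0.03 m).
It also fails if it takes over 43 s, if anything falls off the work surface, if the arm or the gripper's body presses on something with over 40 N, if the wrist force passes 120 N, or if a joint passes its speed limit or range.

## Working session

There is one attempt and no reset: what is moved stays moved. The work goes in short steps, Python scripts to look and compute and a tool call to move; the robot and the scene stay as the last step left them, time stands still between calls to the robot, and variables do not carry over. Pictures are saved under pics/ and viewed, at most 10 in all, crops included, and the job is handed in when it is done.

Besides the shell and the picture viewer there is one more tool, called after "Call:" as name(argument=value, ...), one argument or row to a line, values as JSON. move_arm: Moves the arm, as the interface text tells. Its arguments: {"type":"object","properties":{"moves":{"type":"string"},"squeeze":{"type":"number"}},"required":["moves"]}

```bash
mkdir -p pics; cat > h.py <<'E'
import numpy as np, cv2
from scipy.spatial.transform import Rotation as R
from plant import state, snapshot
def take(name,fn):
    s=snapshot(name); cv2.imwrite('pics/'+fn+'.png',s['img'][:,:,::-1])
    np.save('pics/'+fn+'.npy',{k:s[k] for k in('fov_y','cx','cy','rvec','tvec')},allow_pickle=True); return s
def cal(fn): return np.load('pics/'+fn+'.npy',allow_pickle=True).item()
def onplane(c,uv,z,fish=False):
    f=240/np.tan(np.radians(c['fov_y']/2)); d=(np.array(uv,float)-[c['cx'],c['cy']])/f
    if fish:
        r=np.hypot(*d); k=np.sin(r)/r if r>0 else 1; v=np.array([d[0]*k,d[1]*k,np.cos(r)])
    else: v=np.array([d[0],d[1],1])
    M=R.from_rotvec(np.ravel(c['rvec'])).as_matrix(); o=-M.T@np.ravel(c['tvec']); v=M.T@v
    return o+v*(z-o[2])/v[2]
E
python3 - <<'E'
from h import *
a=[take(n,n+'0') for n in('scene','side','wrist')]
for s in a: print(s['fov_y'],s['cx'],s['cy'],s['rvec'],s['tvec'])
s=state(); print(s['time'],s['ee_pos'],s['ee_rot'],s['opening'])
E
```

```text
44.62034411739952 317.42095146872396 241.0135131389374 [ 0.99430055  2.26493517 -1.24149849] [ 0.34210973 -0.0990221   1.31196309]
51.36994212719409 325.1023705582372 235.3800762693295 [ 0.15057666 -2.89262135  1.07539297] [0.46574638 0.12970571 0.84112095]
65.70646984690485 316.1574696334043 240.8353117426014 [-2.37295533 -1.71622448 -0.21657253] [-0.6491506  -0.03093038  0.38766649]
0.15 [0.2036355  0.61689109 0.22188435] [-6.06786027e-05  1.58745142e-01  9.87319398e-01 -6.18184103e-04] 0.9993951952709917
```

View pics/scene0.png

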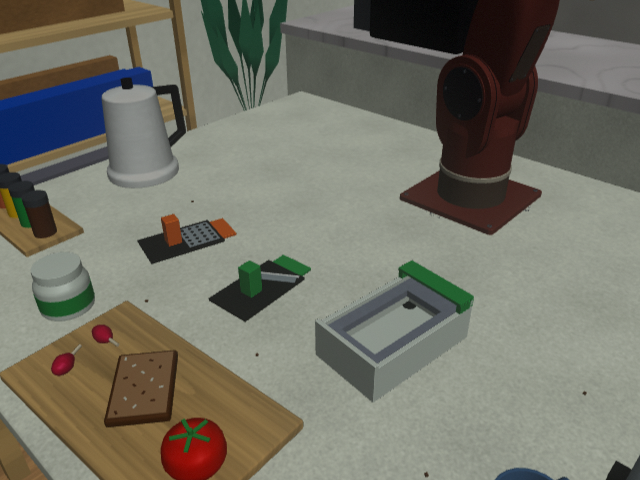

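View pics/side0.png

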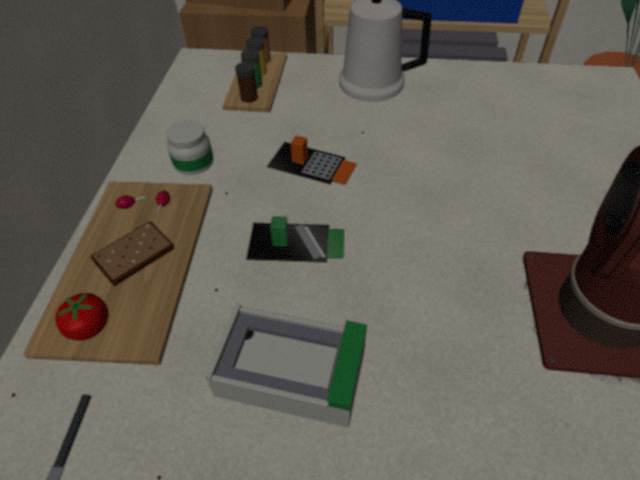

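The scene view shows the slicer insert at about (258,288), the box at (395,330) and the grater at (190,237). In the side view the slicer is at about (295,240) and the box at (290,365). I'll enlarge crops of both.

```bash
python3 - <<'E'
import cv2
a=cv2.imread('pics/side0.png')[205:425,200:380]; b=cv2.imread('pics/scene0.png')[245:405,200:480]
cv2.imwrite('pics/c1.png',cv2.resize(a,None,fx=2.7,fy=2.7,interpolation=cv2.INTER_CUBIC))
cv2.imwrite('pics/c2.png',cv2.resize(b,None,fx=2.8,fy=2.8,interpolation=cv2.INTER_CUBIC))
E
```

```text
(no output)
```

View pics/c1.png

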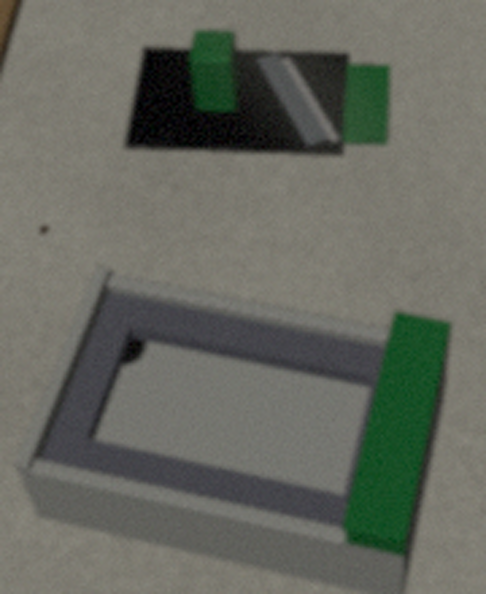

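View pics/c2.png

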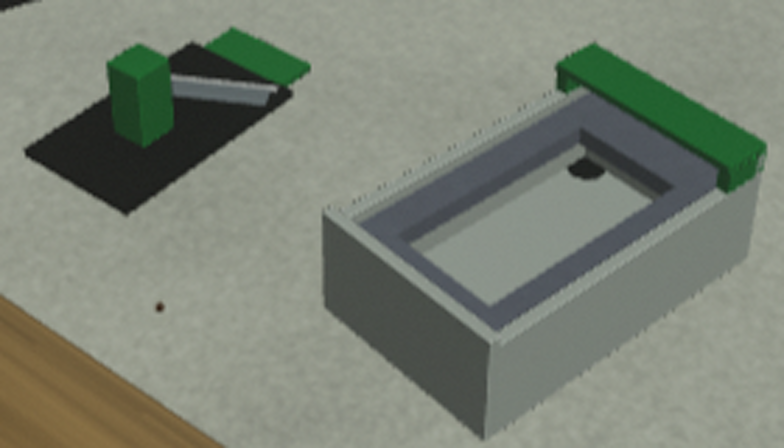

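```bash
python3 - <<'E'
from h import *
S=cal('side0');C=cal('scene0')
s=lambda u,v,z:onplane(S,(200+(u+.5)/2.7-.5,205+(v+.5)/2.7-.5),z).round(4)[:2]
c=lambda u,v,z:onplane(C,(200+(u+.5)/2.8-.5,245+(v+.5)/2.8-.5),z).round(4)[:2]
print('plate side',*[s(*p,.006) for p in((146,48),(349,54),(343,152),(127,147),(389,66),(388,143))])
print('plate scene',*[c(*p,.006) for p in((26,152),(127,212),(292,94),(193,42),(234,28),(310,68))])
print('handle top side',*[s(*p,.060) for p in((195,31),(235,31),(235,45),(191,45))])
print('handle top scene',*[c(*p,.060) for p in((108,63),(139,44),(170,57),(142,76))])
print('lip side',*[s(*p,.083) for p in((398,313),(450,322),(407,541),(346,529))])
print('lip scene',*[c(*p,.083) for p in((557,66),(597,43),(765,147),(724,170))])
print('box far end side', *[s(*p,.069) for p in((107,270),(25,467))],'scene',*[c(*p,.069) for p in((325,208),(492,343))])
print('base scene',*[c(*p,0) for p in((325,306),(485,438))])
E
```

```text
plate side [ 0.6247 -0.14  ] [ 0.4773 -0.1483] [ 0.472  -0.0589] [ 0.6191 -0.0488] [ 0.4476 -0.1396] [ 0.4423 -0.0696]
plate scene [ 0.6276 -0.1375] [ 0.6231 -0.0488] [ 0.4753 -0.0577] [ 0.4778 -0.1482] [ 0.4476 -0.1397] [ 0.4468 -0.0689]
handle top side [ 0.5781 -0.1108] [ 0.551  -0.1134] [ 0.5489 -0.1007] [ 0.5784 -0.0978]
handle top scene [ 0.5788 -0.1105] [ 0.5528 -0.1117] [ 0.5494 -0.0872] [ 0.574  -0.0851]
lip side [0.4225 0.1092] [0.3937 0.112 ] [0.4078 0.2367] [0.438  0.2338]
lip scene [0.4273 0.1107] [0.3928 0.1143] [0.4133 0.2377] [0.4448 0.2318]
box far end side [0.5927 0.0891] [0.6085 0.2123] scene [0.5962 0.0857] [0.6144 0.2114]
base scene [0.5976 0.0857] [0.6122 0.2088]
```

```bash
cat > plan.py <<'E'
from h import *
def pose(yaw,pitch=0):  # tool y along yaw(deg); pitch = handle end up (deg)
    y=np.radians(yaw); Y=np.array([np.cos(y),np.sin(y),0]); Z=np.array([0,0,-1.]); X=np.cross(Y,Z)
    return R.from_matrix(np.c_[X,Y,Z])*R.from_rotvec([-np.radians(pitch),0,0])
def now():
    s=state(); q=s['ee_rot']; return np.array(s['ee_pos']),R.from_quat([q[1],q[2],q[3],q[0]])
def plan(p1,r1,n,polar=False,hand=1):
    p0,r0=now(); d=(r0.inv()*r1).as_rotvec(); p,r=p0,r0; p1=np.array(p1)
    for i in range(1,n+1):
        t=i/n
        if polar:
            a0,a1=np.arctan2(p0[1],p0[0]),np.arctan2(p1[1],p1[0]); a=a0+t*(a1-a0)
            rad=(1-t)*np.hypot(*p0[:2])+t*np.hypot(*p1[:2]); g=np.array([rad*np.cos(a),rad*np.sin(a),(1-t)*p0[2]+t*p1[2]])
        else: g=p0+t*(p1-p0)
        s=np.round(r.inv().apply(g-p)*1000,1); rg=r0*R.from_rotvec(d*t)
        w=np.round(np.degrees((r.inv()*rg).as_rotvec()),2)
        print(*[f'{v:g}' for v in (*s,*w,hand)],end=';\n' if i%5==0 else '; ')
        p=p+r.apply(s/1000); r=r*R.from_rotvec(np.radians(w))
    print('\nend',p.round(4))
E
python3 - <<'E'
from plan import *
plan([.565,-.098,.17],pose(3.4),25,True)
E
```

```text
-36.8 -4.1 2.1 -0 0 2.73 1; -36.6 -4.4 2.1 -0 0 2.74 1; -36.4 -4.8 2.1 -0.01 0.01 2.73 1; -36.1 -5.1 2 0 -0 2.73 1; -35.9 -5.4 2.1 -0 -0 2.74 1;
-35.8 -5.7 2.1 -0 0 2.73 1; -35.4 -6 2.1 -0.01 0 2.73 1; -35.3 -6.4 2.1 0 0.01 2.74 1; -35 -6.6 2.1 -0 -0 2.73 1; -34.8 -7 2.1 -0 -0 2.73 1;
-34.5 -7.3 2.1 -0.01 0 2.74 1; -34.3 -7.5 2 0 0 2.73 1; -34.1 -7.9 2.1 -0 0 2.73 1; -33.8 -8.1 2.1 -0 0.01 2.74 1; -33.6 -8.5 2.1 -0.01 -0 2.73 1;
-33.3 -8.7 2.1 0 -0 2.73 1; -33 -9 2.1 -0 0 2.74 1; -32.9 -9.2 2.1 -0 0 2.73 1; -32.5 -9.5 2.1 -0.01 0.01 2.73 1; -32.3 -9.8 2 0 -0 2.74 1;
-32 -10.1 2.1 -0 -0 2.73 1; -31.8 -10.3 2.1 -0 0 2.73 1; -31.5 -10.6 2.1 -0.01 0 2.74 1; -31.2 -10.8 2.1 0 0 2.73 1; -31 -11 2 0 0.01 2.73 1;

end [ 0.565 -0.098  0.17 ]
```

Call:
move_arm(
  moves="-37 -4 2 0 0 2.7 1; -37 -4 2 0 0 2.7 1; -36 -5 2 0 0 2.7 1; -36 -5 2 0 0 2.7 1; -36 -5 2 0 0 2.7 1",
  squeeze=40,
)

```text
time: 0.57
ee_pos: [0.3621, 0.5223, 0.2121]
ee_rot: [-0.0, 0.275, 0.961, -0.0]
wrist_force: [-0.2, 0.6, 0.5]
opening: 0.998
gripper_force: 0.0
```

Call:
move_arm(
  moves="-36 -6 2 0 0 2.7 1; -35 -6 2 0 0 2.7 1; -35 -6 2 0 0 2.7 1; -35 -7 2 0 0 2.7 1; -35 -7 2 0 0 2.7 1",
)

```text
time: 0.98
ee_pos: [0.4823, 0.3906, 0.2021]
ee_rot: [-0.0, 0.386, 0.923, -0.0]
wrist_force: [1.1, 0.4, 0.8]
opening: 0.999
gripper_force: 0.0
```

Call:
move_arm(
  moves="-34 -7 2 0 0 2.7 1; -34 -7 2 0 0 2.7 1; -34 -8 2 0 0 2.7 1; -34 -8 2 0 0 2.7 1; -34 -8 2 0 0 2.7 1",
)

```text
time: 1.4
ee_pos: [0.5599, 0.2354, 0.1922]
ee_rot: [-0.0, 0.492, 0.871, -0.0]
wrist_force: [1.0, 0.6, -0.6]
opening: 0.998
gripper_force: 0.0
```

Call:
move_arm(
  moves="-33 -9 2 0 0 2.7 1; -33 -9 2 0 0 2.7 1; -33 -9 2 0 0 2.7 1; -32 -9 2 0 0 2.7 1; -32 -10 2 0 0 2.7 1",
)

```text
time: 1.82
ee_pos: [0.5892, 0.0691, 0.1823]
ee_rot: [0.0, 0.591, 0.807, -0.0]
wrist_force: [0.6, 0.1, 0.0]
opening: 0.997
gripper_force: 0.0
```

Call:
move_arm(
  moves="-32 -10 2 0 0 2.7 1; -32 -10 2 0 0 2.7 1; -32 -10 2 0 0 2.7 1; -31 -11 2 0 0 2.7 1; 0 0 0 0 0 0 1",
)

```text
time: 2.23
ee_pos: [0.5775, -0.0705, 0.1745]
ee_rot: [0.001, 0.668, 0.745, -0.001]
wrist_force: [-0.2, -1.7, 0.5]
opening: 0.997
gripper_force: 0.0
```

```bash
python3 - <<'E'
from plan import *
take('wrist','w1'); p,r=now(); print(p,r.as_matrix().round(3),state()['time'],state()['wrist_force'])
E
```

```text
[ 0.57829757 -0.06671215  0.1745162 ] [[-0.114  0.994 -0.   ]
 [ 0.994  0.114 -0.001]
 [-0.001 -0.001 -1.   ]] 2.2833 [-0.99803618 -0.28365999  0.56273251]
```

View pics/w1.png

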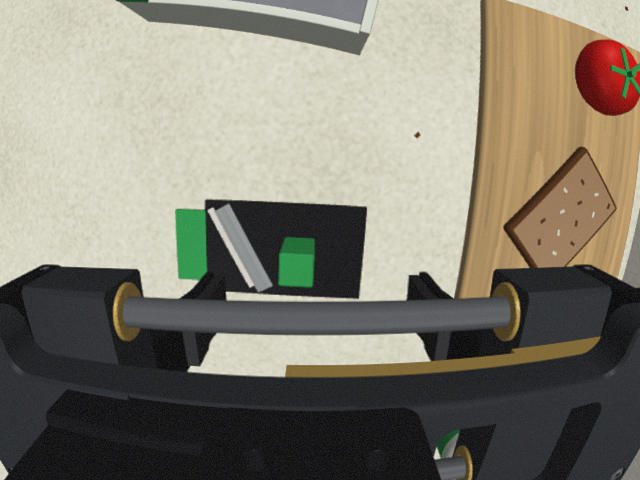

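```bash
python3 - <<'E'
from plan import *
c=cal('w1'); f=lambda u,v,z:onplane(c,(u,v),z,True).round(4)[:2]
print('top',f(297,270,.06)); print('tongue',f(178,209,.006),f(179,278,.006)); print('plate far',f(366,208,.006),f(359,297,.006))
print('box far rim corners', f(362,37,.069))
plan([.5655,-.0975,.06],pose(3.4),6)
E
```

```text
top [ 0.5662 -0.0993]
tongue [ 0.4476 -0.0717] [ 0.4493 -0.1408]
plate far [ 0.6214 -0.0529] [ 0.6272 -0.1394]
box far rim corners [0.5945 0.0812]
-4.8 -2.7 19.1 -0.01 0.01 0.52 1; -4.9 -2.6 19.1 -0 0.01 0.52 1; -4.9 -2.6 19.1 -0.01 0.02 0.52 1; -4.9 -2.6 19.1 -0 0.01 0.52 1; -4.9 -2.5 19.1 -0.01 0.01 0.52 1;
-5 -2.5 19 -0 0.01 0.52 1; 
end [ 0.5655 -0.0975  0.06  ]
```

Call:
move_arm(
  moves="-8 -3 10 0 0 0.8 1; -8 -3 20 0 0 0.8 1; -8 -3 20 0 0 0.8 1; -7 -3 20 0 0 0.8 1; 0 0 0 0 0 0 1",
)

```text
time: 2.7
ee_pos: [0.5675, -0.0943, 0.1002]
ee_rot: [-0.002, 0.684, 0.73, -0.002]
wrist_force: [-0.7, 0.5, 0.5]
opening: 1.0
gripper_force: 0.0
```

```bash
python3 - <<'E'
from plan import *
p,r=now(); print(p,r.as_matrix().round(3)); plan([.566,-.0985,.021],pose(3.3),5)
E
```

```text
[ 0.56752052 -0.09426529  0.10024193] [[-0.064  0.998 -0.006]
 [ 0.998  0.064 -0.001]
 [-0.    -0.006 -1.   ]]
-0.8 -0.3 15.9 -0.07 0 0.08 1; -0.8 -0.2 15.8 -0.08 0 0.08 1; -0.9 -0.3 15.9 -0.07 0 0.07 1; -0.8 -0.3 15.8 -0.08 0.01 0.08 1; -0.8 -0.4 15.8 -0.07 -0 0.08 1;

end [ 0.566  -0.0985  0.021 ]
```

Call:
move_arm(
  moves="-1 0 16 0 0 0 1; -1 0 16 0 0 0 1; -1 0 16 0 0 0 1; -1 0 15 0 0 0 1; 0 -1 13 0 0 0 1",
)

```text
time: 3.12
ee_pos: [0.5703, -0.0969, 0.028]
ee_rot: [-0.0, 0.683, 0.73, 0.0]
wrist_force: [-0.5, 0.3, -0.3]
opening: 0.998
gripper_force: 0.0
```

Call:
move_arm(
  moves="0 0 0 0 0 0 1; 0 0 0 0 0 0 -1; 0 0 0 0 0 0 -1; 0 0 0 0 0 0 -1; 0 0 0 0 0 0 -1",
)

```text
time: 3.53
ee_pos: [0.5705, -0.0981, 0.0295]
ee_rot: [0.001, 0.684, 0.73, 0.001]
wrist_force: [0.6, -0.2, -0.7]
opening: 0.782
gripper_force: 0.0
```

Call:
move_arm(
  moves="0 0 0 0 0 0 -1; 0 0 0 0 0 0 -1; 0 0 0 0 0 0 -1; 0 0 0 0 0 0 -1; 0 0 0 0 0 0 -1",
)

```text
time: 3.95
ee_pos: [0.5696, -0.0982, 0.0286]
ee_rot: [-0.0, 0.684, 0.73, -0.0]
wrist_force: [-1.1, -0.1, 0.6]
opening: 0.405
gripper_force: 0.6
```

Call:
move_arm(
  moves="0 0 0 0 0 0 -1; 0 0 0 0 0 0 -1; 0 0 0 0 0 0 -1; 0 0 0 0 0 0 -1; 0 0 0 0 0 0 -1",
)

```text
time: 4.37
ee_pos: [0.5697, -0.0982, 0.0285]
ee_rot: [-0.0, 0.684, 0.73, -0.0]
wrist_force: [-0.9, -0.5, 0.9]
opening: 0.318
gripper_force: 40.0
```

Call:
move_arm(
  moves="0 0 -15 0 0 0 -1; 0 0 -25 0 0 0 -1; 0 0 -30 0 0 0 -1; 0 0 -30 0 0 0 -1; 0 0 -30 0 0 0 -1",
)

```text
time: 4.78
ee_pos: [0.5696, -0.0982, 0.1597]
ee_rot: [-0.0, 0.684, 0.73, -0.0]
wrist_force: [0.9, -0.6, -1.5]
opening: 0.322
gripper_force: 40.0
```

```bash
python3 - <<'E'
from plan import *
take('side','s2');a=cv2.imread('pics/s2.png')
p,r=now(); print(p,r.as_matrix().round(3),state()['opening'])
cv2.imwrite('pics/s2c.png',cv2.resize(a[120:420,160:420],None,fx=2,fy=2))
E
```

```text
[ 0.57255049 -0.09889708  0.1658868 ] [[-0.064  0.998  0.008]
 [ 0.998  0.064  0.   ]
 [-0.     0.008 -1.   ]] 0.32288505019398883
```

View pics/s2c.png

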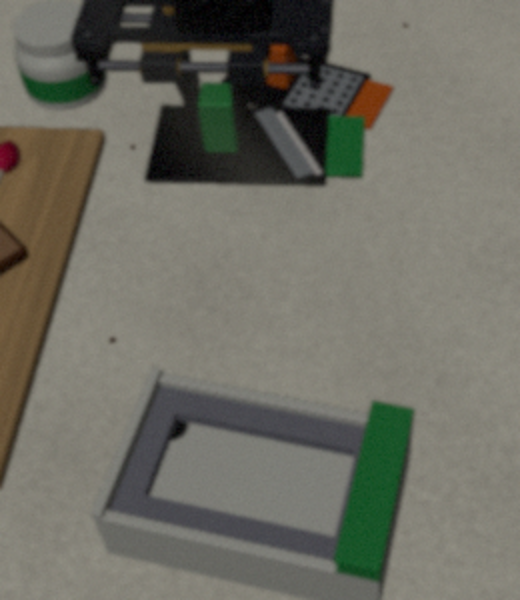

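```bash
cat >> plan.py <<'E'
LIP=np.array([.431,.1714,.077]); YAW=-7.2; TT=np.array([0,-.120,.0255])
def box(v):
    y=np.radians(YAW); return LIP+np.array([v[0]*np.cos(y)-v[1]*np.sin(y),v[0]*np.sin(y)+v[1]*np.cos(y),v[2]])
def tgt(v,pitch): r=pose(YAW,pitch); return box(v)-r.apply(TT),r
def tongue():
    p,r=now(); d=p+r.apply(TT)-LIP; y=np.radians(-YAW)
    m=r.as_matrix(); return np.round([d[0]*np.cos(y)-d[1]*np.sin(y),d[0]*np.sin(y)+d[1]*np.cos(y),d[2]],4),'pitch',np.degrees(np.arcsin(m[2,1])).round(2),'yaw',np.degrees(np.arctan2(m[1,1],m[0,1])).round(2)
E
python3 - <<'E'
from plan import *
print(tongue()); plan(*tgt([.015,0,.06],12),10,True,-1)
E
```

```text
(array([ 0.0567, -0.2731,  0.0625]), 'pitch', np.float64(0.43), 'yaw', np.float64(3.69))
25.2 5.2 -2.1 -1.15 -0.12 1.08 -1; 25.5 3.6 -2 -1.16 -0.11 1.09 -1; 25.6 2.1 -2.1 -1.15 -0.12 1.08 -1; 25.7 0.5 -2.2 -1.15 -0.12 1.09 -1; 25.7 -1.1 -2.3 -1.15 -0.11 1.08 -1;
25.5 -2.7 -2.6 -1.16 -0.12 1.09 -1; 25.3 -4.2 -2.7 -1.15 -0.11 1.08 -1; 24.9 -5.7 -3.1 -1.15 -0.12 1.09 -1; 24.4 -7.2 -3.5 -1.16 -0.12 1.08 -1; 24 -8.6 -3.8 -1.15 -0.11 1.09 -1;

end [0.5571 0.1555 0.1869]
```

Call:
move_arm(
  moves="15 3 -2 -1.2 -0.1 1 -1; 26 4 -2 -1.2 -0.1 1 -1; 26 2 -2 -1.2 -0.1 1 -1; 26 1 -2 -1.2 -0.1 1 -1; 26 -1 -2 -1.2 -0.1 1 -1",
)

```text
time: 5.25
ee_pos: [0.5753, 0.0225, 0.1683]
ee_rot: [0.039, 0.714, 0.698, 0.036]
wrist_force: [1.0, 0.3, -1.6]
opening: 0.316
gripper_force: 40.0
```

Call:
move_arm(
  moves="26 -3 -3 -1.2 -0.1 1 -1; 25 -4 -3 -1.2 -0.1 1 -1; 25 -6 -3 -1.2 -0.1 1 -1; 24 -7 -3 -1.2 -0.1 1 -1; 24 -8 -4 -1.2 -0.1 1 -1",
)

```text
time: 5.67
ee_pos: [0.5518, 0.1482, 0.1793]
ee_rot: [0.078, 0.741, 0.663, 0.071]
wrist_force: [-0.3, 0.1, -2.1]
opening: 0.319
gripper_force: 40.0
```

Call:
move_arm(
  moves="0 0 0 0 0 0 -1; 0 0 0 0 0 0 -1",
)

```text
time: 5.83
ee_pos: [0.5515, 0.149, 0.1793]
ee_rot: [0.077, 0.74, 0.665, 0.07]
wrist_force: [0.8, -0.5, -2.1]
opening: 0.316
gripper_force: 40.0
```

```bash
python3 - <<'E'
from plan import *
take('wrist','w3');take('scene','c3')
print(tongue(),state()['wrist_force']); plan(*tgt([.015,0,.06],12),2,False,-1); plan(*tgt([.015,0,-.015],12),5,False,-1)
E
```

```text
(array([ 0.0115, -0.0115,  0.0524]), 'pitch', np.float64(12.01), 'yaw', np.float64(-6.33)) [-0.0622383  -0.42787369 -2.06216285]
4.9 2.6 -3.3 0 -0.11 0.43 -1; 4.8 2.6 -3.4 0.01 -0.1 0.42 -1; 
end [0.5571 0.1554 0.1869]
1.9 -2.1 13.3 0 -0.04 0.17 -1; 2 -2.1 13.4 0 -0.05 0.17 -1; 1.9 -2.1 13.3 0 -0.04 0.17 -1; 2 -2.1 13.3 0.01 -0.04 0.17 -1; 1.9 -2.1 13.4 -0 -0.04 0.17 -1;

end [0.5571 0.1555 0.1119]
```

View pics/w3.png

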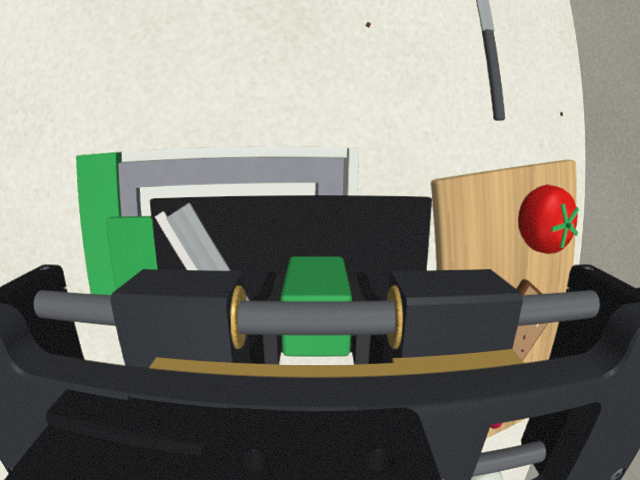

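```bash
python3 - <<'E'
from plan import *
c=cal('w3'); f=240/np.tan(np.radians(c['fov_y']/2)); M=R.from_rotvec(np.ravel(c['rvec']))
def pr(P):
    v=M.apply(P)+np.ravel(c['tvec']); th=np.arctan2(np.hypot(v[0],v[1]),v[2]); d=v[:2]/np.hypot(v[0],v[1]); return (np.array([c['cx'],c['cy']])+f*th*d).round(1)
p,r=now()
print('lip corners exp(121,152),(77,156):',pr(box([0,.063,.006])),pr(box([-.032,.063,.006])))
print('far rim +y inner/outer exp (348,148),(358,148)',pr(box([.168,.063,.0])-[0,0,.008]),pr(box([.176,.063,-.008])))
for dx,y in((.035,-.120),(.035,-.09)): print('tongue exp (107,217),(153,217)',pr(p+r.apply([dx,y,TT[2]-.003])))
print('plate exp (150,199),(429,197)',[pr(p+r.apply([.045,y,TT[2]-.003])) for y in(-.09,.06)])
print('lip world',onplane(c,(121,152),.083,True).round(4),box([0,.063,.006]), 'far',onplane(c,(358,148),.069,True).round(4),box([.176,.063,-.008]))
E
```

```text
lip corners exp(121,152),(77,156): [111.7 149.5] [ 71.1 153.1]
far rim +y inner/outer exp (348,148),(358,148) [346.5 145.3] [356.7 145.7]
tongue exp (107,217),(153,217) [104.6 219.3]
tongue exp (107,217),(153,217) [150.2 218.5]
plate exp (150,199),(429,197) [array([148.8, 200.1]), array([434.3, 199.8])]
lip world [0.4455 0.2309 0.083 ] [0.43889599 0.23390323 0.083     ] far [0.6144 0.21   0.069 ] [0.61350818 0.21184458 0.069     ]
```

```bash
sed -i 's/^LIP=.*YAW=-7.2;/LIP=np.array([.433,.170,.077]); YAW=-7.0;/' plan.py; python3 - <<'E'
from plan import *
print(tongue()); plan(*tgt([.018,0,-.015],12),6,False,-1)
E
```

```text
(array([ 0.0093, -0.0103,  0.0524]), 'pitch', np.float64(12.01), 'yaw', np.float64(-6.33))
1.5 -0.9 11.3 0 -0.03 0.11 -1; 1.5 -0.9 11.3 0 -0.03 0.11 -1; 1.5 -0.9 11.3 0 -0.03 0.11 -1; 1.5 -0.9 11.3 0.01 -0.02 0.11 -1; 1.5 -0.9 11.3 -0 -0.03 0.11 -1;
1.5 -0.9 11.2 -0 -0.03 0.11 -1; 
end [0.5621 0.1542 0.1119]
```

Call:
move_arm(
  moves="4.5 5 0 0 0 0.3 -1; 4.5 5 5 0 0 0.3 -1; 0 -2 11 0 0 0 -1; 0 -3 12 0 0 0 -1; 0 -3 12 0 0 0 -1",
)

```text
time: 6.35
ee_pos: [0.5638, 0.1543, 0.1392]
ee_rot: [0.078, 0.745, 0.659, 0.07]
wrist_force: [-0.1, -0.2, -2.5]
opening: 0.317
gripper_force: 40.0
```

Call:
move_arm(
  moves="0 -3 12 0 0 0 -1; 0 0 0 0 0 0 -1; 0 0 0 0 0 0 -1",
)

```text
time: 6.6
ee_pos: [0.5627, 0.1542, 0.1271]
ee_rot: [0.077, 0.745, 0.659, 0.069]
wrist_force: [0.2, 0.7, -0.9]
opening: 0.319
gripper_force: 40.0
```

```bash
python3 - <<'E'
from plan import *
print(tongue(),state()['wrist_force']); plan(*tgt([.018,0,-.015],12),2,False,-1); print('ins');plan(*tgt([-.016,0,-.015],12),5,False,-1)
E
```

```text
(array([0.0185, 0.0001, 0.0004]), 'pitch', np.float64(11.93), 'yaw', np.float64(-6.95)) [ 0.15598911  0.70708279 -0.85457224]
-0.1 -1.8 7.4 -0.04 -0.04 0.03 -1; -0.1 -1.9 7.4 -0.03 -0.05 0.02 -1; 
end [0.5621 0.1541 0.1119]
ins
-0 -7.4 1.6 -0.01 -0.02 0.01 -1; -0.1 -7.4 1.5 -0.02 -0.02 0.01 -1; 0 -7.4 1.6 -0.01 -0.01 0.01 -1; -0 -7.4 1.5 -0.02 -0.02 0.01 -1; -0.1 -7.4 1.6 -0.01 -0.02 0.01 -1;

end [0.5283 0.1582 0.1118]
```

Call:
move_arm(
  moves="0 -2 7 0 0 0 -1; 0 -2 8 0 0 0 -1; 0 0 0 0 0 0 -1; 0 0 0 0 0 0 -1",
)

```text
time: 6.93
ee_pos: [0.562, 0.155, 0.1124]
ee_rot: [0.077, 0.744, 0.66, 0.07]
wrist_force: [-0.4, 0.1, -1.7]
opening: 0.32
gripper_force: 40.0
```

```bash
python3 - <<'E'
from plan import *
take('side','s4');b=take('scene','c4'); print(tongue(),state()['wrist_force']); plan(*tgt([-.016,0,-.015],12),5,False,-1)
a=cv2.imread('pics/s4.png')[260:420,200:380];b=cv2.imread('pics/c4.png')[200:360,300:480]
cv2.imwrite('pics/x4.png',cv2.resize(np.hstack([a,b]),None,fx=2.2,fy=2.2))
E
```

```text
(array([ 0.0183,  0.001 , -0.0138]), 'pitch', np.float64(12.04), 'yaw', np.float64(-6.93)) [ 0.13096578  0.5385009  -1.82074426]
-0.2 -6.8 -1.2 0.01 -0.04 0.01 -1; -0.2 -6.7 -1.2 0.01 -0.04 0.02 -1; -0.2 -6.8 -1.1 0.01 -0.04 0.01 -1; -0.2 -6.7 -1.2 0 -0.05 0.02 -1; -0.2 -6.8 -1.2 0.01 -0.04 0.01 -1;

end [0.5283 0.1583 0.1119]
```

View pics/x4.png

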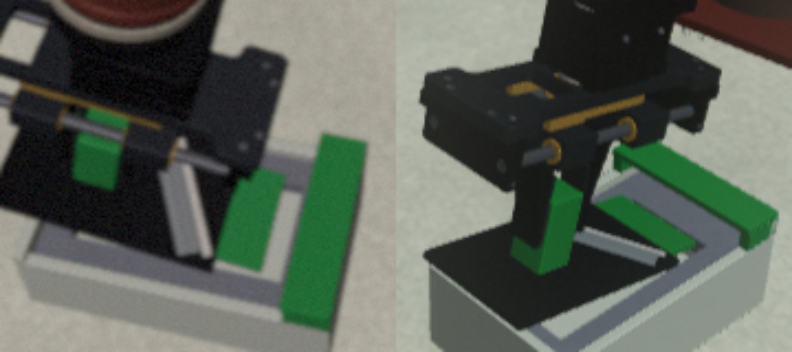

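Call:
move_arm(
  moves="0 -6.5 -1.4 0 0 0 -1; 0 -6.5 -1.4 0 0 0 -1; 0 -7 -1.4 0 0 0 -1; 0 -7 -1 0 0 0 -1; 0 -7 -1 0 0 0 -1",
)

```text
time: 7.45
ee_pos: [0.527, 0.1595, 0.1119]
ee_rot: [0.077, 0.744, 0.66, 0.071]
wrist_force: [1.0, 0.0, -1.6]
opening: 0.315
gripper_force: 40.0
```

Call:
move_arm(
  moves="0 0 0 0 0 0 -1; 0 0 0 0 0 0 -1",
)

```text
time: 7.62
ee_pos: [0.5276, 0.1596, 0.112]
ee_rot: [0.077, 0.744, 0.66, 0.071]
wrist_force: [0.2, 0.2, -1.4]
opening: 0.317
gripper_force: 40.0
```

```bash
python3 - <<'E'
from plan import *
print(tongue(),state()['wrist_force']); plan(*tgt([-.018,0,-.019],1),8,False,-1)
take('side','s5');take('scene','c5')
a=cv2.imread('pics/s5.png')[260:420,200:380];b=cv2.imread('pics/c5.png')[200:360,300:480]
cv2.imwrite('pics/x5.png',cv2.resize(np.hstack([a,b]),None,fx=2.2,fy=2.2))
E
```

```text
(array([-0.0169,  0.0011, -0.0149]), 'pitch', np.float64(12.03), 'yaw', np.float64(-6.89)) [ 0.21750923  0.19326762 -1.42952138]
-0.2 0.1 3.4 1.38 -0.03 0.02 -1; -0.1 0.2 3.4 1.38 -0.03 0.01 -1; -0.2 0.2 3.4 1.38 -0.02 0.02 -1; -0.2 0.3 3.4 1.37 -0.03 0.02 -1; -0.1 0.5 3.3 1.38 -0.03 0.01 -1;
-0.2 0.5 3.4 1.38 -0.03 0.02 -1; -0.1 0.5 3.4 1.38 -0.03 0.02 -1; -0.2 0.7 3.3 1.38 -0.03 0.01 -1; 
end [0.5338 0.1576 0.0856]
```

View pics/x5.png

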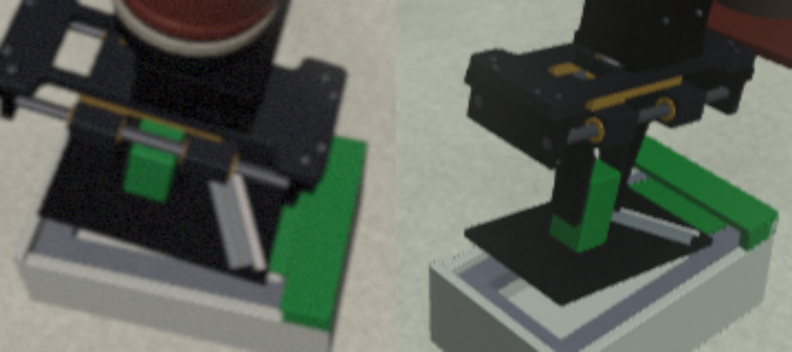

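The tongue is under the lip and the insert still slopes, so I'll swing it down.

Call:
move_arm(
  moves="0 0 3.4 1.4 0 0 -1; 0 0 3.4 1.4 0 0 -1; 0 0 3.4 1.4 0 0 -1; 0 0 3.4 1.4 0 0 -1; 0 0.2 3.4 1.4 0 0 -1",
)

```text
time: 8.13
ee_pos: [0.5314, 0.1589, 0.095]
ee_rot: [0.031, 0.748, 0.663, 0.03]
wrist_force: [0.6, 0.5, -2.1]
opening: 0.315
gripper_force: 40.0
```

Call:
move_arm(
  moves="0 0.3 3.4 1.4 0 0 -1; 0 0.4 3.4 1.4 0 0 -1; 0 0.4 2.5 1.4 0 0 -1; 0 0 0 0 0 0 -1; 0 0 0 0 0 0 -1",
)

```text
time: 8.55
ee_pos: [0.533, 0.1584, 0.0857]
ee_rot: [0.005, 0.749, 0.663, 0.006]
wrist_force: [-0.2, 0.4, -1.5]
opening: 0.318
gripper_force: 40.0
```

```bash
python3 - <<'E'
from plan import *
print(tongue(),state()['wrist_force']); plan(*tgt([-.018,0,-.019],0),2,False,-1)
E
```

```text
(array([-0.019 ,  0.0006, -0.0186]), 'pitch', np.float64(0.83), 'yaw', np.float64(-6.93)) [-0.22078413  0.43484651 -1.52983017]
-0.3 0.7 1.1 0.41 -0.07 0.04 -1; -0.4 0.6 1.1 0.42 -0.06 0.03 -1; 
end [0.5342 0.1576 0.0835]
```

Call:
move_arm(
  moves="0 0.5 1 0.4 0 0 -1; 0 0.5 1 0.4 0 0 -1; 0 0 1 0 0 0 -1; 0 0 0 0 0 0 -1; 0 0 0 0 0 0 -1",
)

```text
time: 8.97
ee_pos: [0.5338, 0.1589, 0.0835]
ee_rot: [-0.001, 0.748, 0.663, 0.002]
wrist_force: [-1.6, -0.0, 4.2]
opening: 0.316
gripper_force: 40.0
```

Contact with the ledge (+4 N). A small extra press, then release slowly and take a look.

Call:
move_arm(
  moves="0 0 0.5 0 0 0 -1; 0 0 0 0 0 0 -1; 0 0 0 0 0 0 0; 0 0 0 0 0 0 1; 0 0 0 0 0 0 1",
)

```text
time: 9.38
ee_pos: [0.5336, 0.1588, 0.0824]
ee_rot: [-0.001, 0.748, 0.663, 0.001]
wrist_force: [-0.4, 0.5, 0.5]
opening: 0.467
gripper_force: 0.0
```

Call:
move_arm(
  moves="0 0 0 0 0 0 1; 0 0 0 0 0 0 1; 0 0 0 0 0 0 1; 0 0 0 0 0 0 1; 0 0 0 0 0 0 1",
)

```text
time: 9.8
ee_pos: [0.5336, 0.1587, 0.0824]
ee_rot: [-0.001, 0.748, 0.663, 0.001]
wrist_force: [0.5, -0.8, -0.0]
opening: 0.838
gripper_force: 0.0
```

Call:
move_arm(
  moves="0 0 -10 0 0 0 1; 0 0 -20 0 0 0 1; 0 0 -30 0 0 0 1; 0 0 -30 0 0 0 1; 0 0 -30 0 0 0 1",
)

```text
time: 10.22
ee_pos: [0.5334, 0.158, 0.2045]
ee_rot: [-0.001, 0.748, 0.663, 0.001]
wrist_force: [0.7, 0.6, 0.1]
opening: 0.994
gripper_force: 0.0
```

Call:
move_arm(
  moves="0 0 -30 0 0 0 1; -30 0 0 0 0 0 1; -40 0 0 0 0 0 1; -40 0 0 0 0 0 1; 0 0 0 0 0 0 1",
)

```text
time: 10.63
ee_pos: [0.5199, 0.0401, 0.2336]
ee_rot: [0.0, 0.752, 0.66, 0.001]
wrist_force: [0.6, -0.6, 0.0]
opening: 0.999
gripper_force: 0.0
```

```bash
python3 - <<'E'
from plan import *
take('side','s6');take('scene','c6'); print(state()['wrist_force'],state()['time'])
a=cv2.imread('pics/s6.png')[260:420,200:380];b=cv2.imread('pics/c6.png')[240:400,300:480]
cv2.imwrite('pics/x6.png',cv2.resize(np.hstack([a,b]),None,fx=2.2,fy=2.2,interpolation=cv2.INTER_CUBIC))
E
```

```text
[-0.97686224  1.035799    0.2075288 ] 10.7333
```

View pics/x6.png

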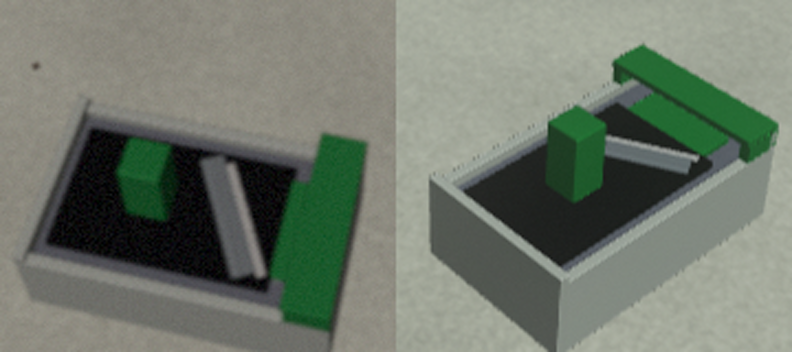

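The insert lies flat inside the box with its tongue under the lip, and it is released.

```bash
python3 -c "
from plant import hand_in; print(hand_in())"
```

```text
the job is handed in; nothing more can be done
None
```

The slicing insert is hooked under the green lip, lying flat on the ledge and released; the grater was not touched, and the job was handed in at about 10.7 s (the hand-in returned no verdict).

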